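# Pack out and clamp a resin specimen on the microscopy bench stage

## Robot

A 7-joint arm with a two-finger parallel gripper is mounted at the origin on the work surface. World frame = base frame: x ahead of the robot, y to its left, z up, the work surface at z = 0. Lengths are in m, angles in rad, forces in N, time in s.
With the tool pointing down it reaches from about 0.425 to 0.925 m from the base axis. Payload 6.8 kg.
Tool frame: the origin (TCP) lies on the mounting face of the last link; the fingertips stand 173 mm ahead of it and the grasp point (between the pads) lies 155 mm ahead of it; y points along the fingers, x is the direction in which the jaws open and shut, and the axes are right-handed (so a half turn about y gives the same grasp; the last joint's range is limited). The gripper opens to 85 mm and grips with 20 to 120 N. Pads are 22 mm wide; open, the fingers measure 114 mm over their backs; the gripper's body (76 mm by 85 mm) begins 54 mm behind the grasp point. The pads swing forward as they close: fully open they stand 13 mm farther back than shut.
Start: joints at [-1.454, 0.477, 0.022, 1.555, -0.011, 1.109, -0.083], TCP at [0.15, 0.658, 0.405] pointing down, gripper open.
Joint ranges: [-2.96, 2.96], [-0.34, 2.1], [-1.41, 1.46], [0.24, 2.44], [-1.37, 4.51], [0.17, 1.92], [-2.96, 2.96]. Speed limits (rad/s): [2.39, 2.39, 3.14, 3.14, 3.14, 3.14, 3.14].

## Interface

Orientations are given as a rotation vector (axis times angle).
In Python, from bench import r gives the robot as it stands.
- The arm moves only by the tool step_arm, never from a script. Its arguments are lists of equal length, an entry for each row: "xyz": the shift along the tool's x, y, z scaled (see below), a list of three; "rotation": the turn, a rotation vector about the tool's x, y, z scaled (see below), a list of three. A call has 1 to 20 rows; each row is the pose to reach, as a shift and turn from the pose measured when the call began, along the tool's axes at that moment; what a row does not reach only later rows make up. The controller multiplies each number of a shift by 30 cm and each number of a turn by 90 degrees. A row lasts 1/8 s, in which the tool goes at most 62.5 mm and 10.7 degrees, less where a joint would pass 70% of its speed; a pose out of reach is approached as far as the arm can. A call with a number of a shift or a turn outside -1 to 1 is refused whole. A call with a gripper value outside its range is refused whole. "grip" is the closure, from 0 (fully open) to 1 (shut), set as the call begins (left out, the last holds). The fingers move at their own pace and stop on an object; "force" is the grip in N (left out, the last holds). Time passes only in rows, so rows that repeat a pose let the fingers close. It gives the time, the measured TCP pose, the force and the opening at its end, in the units of the state.
- r.get_obs(): the state, without advancing time (a new reading comes with each control period).
- r.grab_frame(name): name is "scene" or "top" or "wrist"; returns a dict with "pixels" (400x640x3 uint8, red, green, blue), "fx", "fy", "cx", "cy" (pixels), "dist_coeffs" ([k1, k2, p1, p2, k3] as OpenCV has them; the pictures are not rectified), "position" and "attitude" of the camera in the world; the wrist camera has in their place "mount" (4x4, takes a point from camera to tool coordinates, whose origin is the TCP and whose axes are the tool frame's). Camera axes: x right, y down, z forward; pixel columns grow to the right and rows downward; lengths in m; the calibration is good to about 2 mm. A picture is of the moment at which its call begins: read the wrist's pose just before it. There is no depth.
- r.hand_in(): hands the job in, once; it reports no verdict.
The state is a dict: "clock": time; "joints": joint angles; "qvel": joint speeds; "tau": joint torques, N m; "tcp_pos": TCP position; "orientation": TCP orientation; "contact_force": force on the tool from outside, world axes, zero at the start; "moment": the same for the moment, N m; "grip_width": finger opening in m.
Only numpy, scipy, OpenCV 4.12 (cv2) and the standard library are available. Lean on these libraries where they do the work, as an engineer would, in place of code of your own. Each camera call takes 0.05 s, during which the arm holds its last target.

## Task

Stand the amber resin specimen block in the channel of the dark clamping stage, close against the end stop, then stand aluminium spacer plates, flat against it, in the gap between specimen and spring plunger until pushing the clamp's black handle towards the stop makes the plunger pad press on the pack and spring clearly back, but not bottom out. One or two plates are needed, depending on where the stop has been set: try the handle to feel whether the gap is closed, and leave spare plates standing and the other bench things alone. Finish while still holding the handle pushed in, with the pack clamped upright in the channel: the clamp springs open if you let go.

Things in the scene. Friction and masses are not known exactly. Their poses are not given: they have to be found in the camera images.
- stage: Fixed dark steel plate 120 (x) x 220 (y, -125 to +95) x 8 mm, yaw up to 0.35. Origin: its underside, on the channel centre line; z up, +y along the channel from clamp to stop. Open-topped channel 44 mm wide at x = 0, y -110 to +90; floor 8 mm above the bench, walls upright to 18 mm, then flaring out to 30 mm off centre, top 24 mm above the bench.
- stop: Fixed bare steel end stop standing in the channel, 40 wide x 14 (along the channel) x 40 mm tall with a small steel screw head on top; it does not move when pushed. Origin: centre of its underside, on the channel floor; the face that the specimen rests against is 7 mm from the origin towards stage -y. It is set anywhere from y 48 to 65 mm in the stage frame.
- pad_face (a point): Centre of the front face of the plunger pad, a steel plate 36 wide x 8 x 34 mm tall in the channel; faces stage +y. With the clamp open it lies at y = -20 mm in the stage frame, 28 mm above the bench. It moves with the pad.
- handle_top (a point): Centre of the top of the clamp's upright black handle, 78 mm above the bench: a post 24 mm wide across the channel (stage x), 14 mm along it, clear down to the aluminium carriage's top at 29 mm above the bench. Can be pinched from above across its 24 mm width or pushed from behind. It moves with the carriage.
- carriage (a joint): Travel of the clamp carriage with its handle towards the stop (stage +y), m: 0 open, 0.022 at its hard end. A light spring pushes it back open (about 2 N at 0, 3 N at the end).
- plunger (a joint): How far the pad is sprung back into the carriage, m: 0 free, 0.016 bottomed out; 0.005 to 0.013 is a good clamp. Spring 0.8 N per mm plus 1.2 N at the start. With the pack against the stop it equals carriage travel minus the free gap that was left.
- specimen: Loose amber resin block, 40 x 40 x 50 mm tall, upright, about 0.09 kg, with a round brown inclusion on its top. Origin: centre of its underside, z up. Either pair of sides may face the stop.
- spacer0: Loose aluminium spacer plate standing on edge: 40 mm wide (its x) x 12 mm thick (its y) x 55 mm tall (z), about 0.07 kg; the three are alike. Origin: centre of its underside. It goes in the channel with its width across it.
- spacer1: Loose aluminium spacer plate standing on edge: 40 mm wide (its x) x 12 mm thick (its y) x 55 mm tall (z), about 0.07 kg; the three are alike. Origin: centre of its underside. It goes in the channel with its width across it.
- spacer2: Loose aluminium spacer plate standing on edge: 40 mm wide (its x) x 12 mm thick (its y) x 55 mm tall (z), about 0.07 kg; the three are alike. Origin: centre of its underside. It goes in the channel with its width across it.
- reagent: Bystander: small capped glass bottle, 52 mm wide, 80 mm tall; origin under its centre.
- mouse: Bystander: black computer mouse, 105 x 60 x 26 mm; origin under its centre.
- dish: Bystander: closed glass petri dish, 92 mm wide, 15 mm tall; origin under its centre.

How it is judged:
On the way, in this order (a step that is already met when the one before it is completed fails the run):
1. the specimen stands in the channel, let go, in front of the plunger pad (x of specimen in the frame of stage between -0.005 and 0.005 m and y of specimen in the frame of stage between 0 and 0.06 m and z of specimen in the frame of stage between 0.005 and 0.011 m and angle between specimen's own z axis and vertical below 0.08 rad and contact force between the fingers and specimen below 0.1 N), for 0.2 s.
2. a spacer plate stands in the channel, let go ((((x of spacer0 in the frame of stage between -0.005 and 0.005 m and y of spacer0 in the frame of stage between -0.02 and 0.05 m and z of spacer0 in the frame of stage between 0.005 and 0.011 m and angle between spacer0's own z axis and vertical below 0.08 rad) and contact force between the fingers and spacer0 below 0.1 N) or ((x of spacer1 in the frame of stage between -0.005 and 0.005 m and y of spacer1 in the frame of stage between -0.02 and 0.05 m and z of spacer1 in the frame of stage between 0.005 and 0.011 m and angle between spacer1's own z axis and vertical below 0.08 rad) and contact force between the fingers and spacer1 below 0.1 N) or ((x of spacer2 in the frame of stage between -0.005 and 0.005 m and y of spacer2 in the frame of stage between -0.02 and 0.05 m and z of spacer2 in the frame of stage between 0.005 and 0.011 m and angle between spacer2's own z axis and vertical below 0.08 rad) and contact force between the fingers and spacer2 below 0.1 N))), for 0.2 s.
At the end, for the whole second after the job is handed in: Pad sprung back 4 to 14 mm, pressing (over 2.5 N) on a plate, a plate on the specimen and that on the stop (over 2 N); all in the channel upright within 0.08 rad and on its floor within 3 mm; robot pushing the handle (over 2 N), touching no part; spare plates upright within 30 mm of their start (all of step 1 and contact force between specimen and stop above 2 N and (contact force between plunger and spacer0 above 2.5 N or contact force between plunger and spacer1 above 2.5 N or contact force between plunger and spacer2 above 2.5 N) and (contact force between specimen and spacer0 above 2 N or contact force between specimen and spacer1 above 2 N or contact force between specimen and spacer2 above 2 N) and value of joint plunger between 0.004 and 0.014 m and contact force between any of the fingers, the arm and carriage above 2 N and angle between the z axis of specimen and the z axis of stage, either way round below 0.08 rad and linear speed of specimen below 0.01 m/s and contact force between the fingers and spacer0 below 0.1 N and contact force between the fingers and spacer1 below 0.1 N and contact force between the fingers and spacer2 below 0.1 N and ((x of spacer0 in the frame of stage between -0.005 and 0.005 m and y of spacer0 in the frame of stage between -0.02 and 0.05 m and z of spacer0 in the frame of stage between 0.005 and 0.011 m and angle between spacer0's own z axis and vertical below 0.08 rad and angle between the y axis of spacer0 and the y axis of stage, either way round below 0.12 rad) or (distance of spacer0 from where it was at the start of the episode below 0.03 m and angle between spacer0's own z axis and vertical below 0.08 rad)) and ((x of spacer1 in the frame of stage between -0.005 and 0.005 m and y of spacer1 in the frame of stage between -0.02 and 0.05 m and z of spacer1 in the frame of stage between 0.005 and 0.011 m and angle between spacer1's own z axis and vertical below 0.08 rad and angle between the y axis of spacer1 and the y axis of stage, either way round below 0.12 rad) or (distance of spacer1 from where it was at the start of the episode below 0.03 m and angle between spacer1's own z axis and vertical below 0.08 rad)) and ((x of spacer2 in the frame of stage between -0.005 and 0.005 m and y of spacer2 in the frame of stage between -0.02 and 0.05 m and z of spacer2 in the frame of stage between 0.005 and 0.011 m and angle between spacer2's own z axis and vertical below 0.08 rad and angle between the y axis of spacer2 and the y axis of stage, either way round below 0.12 rad) or (distance of spacer2 from where it was at the start of the episode below 0.03 m and angle between spacer2's own z axis and vertical below 0.08 rad))); the arm keeps its last pose, push and grip.
It fails at once if a bystander is moved by more than 25 mm (distance of any of reagent, mouse, dish from where it was at the start of the episode above 0.025 m).
It also fails if it takes over 72 s, if anything falls off the work surface, if the arm or the gripper's body presses on something with over 40 N, if the wrist force passes 120 N, or if a joint passes its speed limit or range.

## Working session

There is one attempt and no reset: what is moved stays moved. The work goes in short steps, Python scripts to look and compute and a tool call to move; the robot and the scene stay as the last step left them, time stands still between calls to the robot, and variables do not carry over. Pictures are saved under pics/ and viewed, and the job is handed in when it is done.

Besides the shell and the picture viewer there is one more tool, called after ">>>" by a JSON object that holds its "method" and its "body", one argument or row to a line. step_arm: Moves the arm, as the interface text tells. Its arguments: {"type":"object","properties":{"xyz":{"type":"array"},"rotation":{"type":"array"},"grip":{"type":"number"},"force":{"type":"number"}},"required":["xyz","rotation"]}

```bash
mkdir -p pics; ls
python3 - <<'E'
from bench import r
import cv2
o=r.get_obs();print(o)
for n in ["scene","top","wrist"]:
    f=r.grab_frame(n);cv2.imwrite(f"pics/{n}0.png",f["pixels"][:,:,::-1])
    print(n,{k:v for k,v in f.items() if k!="pixels"})
E
```

```text
pics
{'clock': 0.0, 'joints': array([-1.45411277,  0.47782328,  0.02235848,  1.55645278, -0.01152488,
        1.10930204, -0.08310682]), 'qvel': array([-3.60869646e-06, -1.05500372e-04,  2.96277932e-03, -1.11260778e-03,
        5.89360420e-06, -3.22083603e-03,  1.09502374e-03]), 'tau': array([-5.53327955e-04, -5.96452403e+01,  1.60753738e+00, -2.81197071e+01,
        1.23877623e-02,  9.13197262e-03, -2.59025961e-05]), 'tcp_pos': array([0.15039121, 0.65775159, 0.40370967]), 'orientation': array([-1.30846983, -1.04106393,  1.04335583]), 'contact_force': array([ 0.25828045, -0.31668848, -0.1414894 ]), 'moment': array([-0.01116027, -0.0157247 , -0.01628396]), 'grip_width': 0.08547642397538291}
scene {'fx': 502.33441950353296, 'fy': 502.33441950353296, 'cx': 318.02732352954075, 'cy': 200.40584654879342, 'dist_coeffs': array([-0.02527006,  0.        ,  0.        ,  0.        ,  0.        ]), 'position': array([0.98043313, 0.85460064, 0.95297612]), 'attitude': array([-0.71540018, -2.59364122,  1.1658294 ])}
top {'fx': 489.1412465281849, 'fy': 489.1412465281849, 'cx': 321.4497243850064, 'cy': 206.60439930151352, 'dist_coeffs': array([-0.06077345,  0.        ,  0.        ,  0.        ,  0.        ]), 'position': array([0.40423197, 0.00233581, 1.19855794]), 'attitude': array([-2.18211669,  2.15524614, -0.10042957])}
wrist {'fx': 348.9762895355655, 'fy': 348.9762895355655, 'cx': 311.24708019486417, 'cy': 198.88574998919148, 'dist_coeffs': array([-0.01613108,  0.        ,  0.        ,  0.        ,  0.        ]), 'mount': array([[ 9.99999532e-01, -5.66950167e-04,  7.84110700e-04,
        -6.70627158e-04],
       [-9.10989373e-04, -2.78515727e-01,  9.60431237e-01,
         3.24141322e-02],
       [-3.26129489e-04, -9.60431501e-01, -2.78516113e-01,
         7.05195964e-02],
       [ 0.00000000e+00,  0.00000000e+00,  0.00000000e+00,
         1.00000000e+00]])}
```

View pics/top0.png

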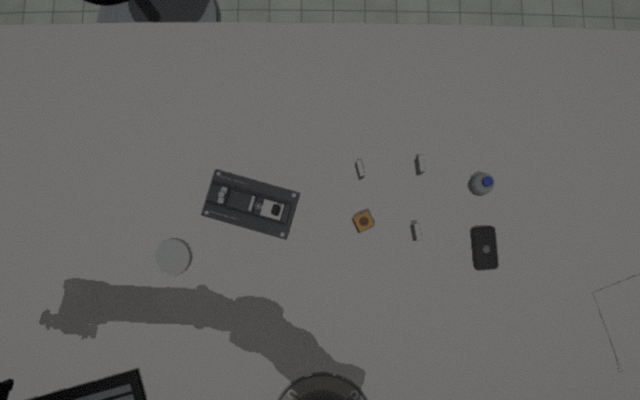

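View pics/scene0.png

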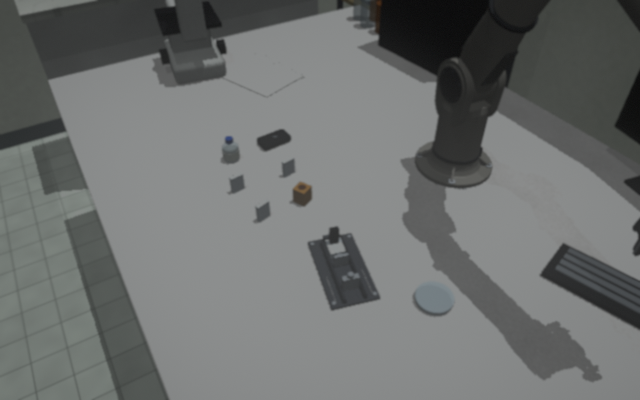

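View pics/wrist0.png

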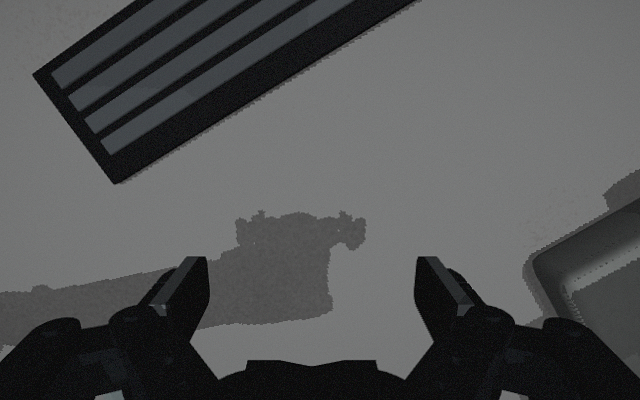

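Run:
```python
from scipy.spatial.transform import Rotation as R
print(R.from_rotvec([-1.30846983, -1.04106393,  1.04335583]).as_matrix().round(3))
```

```text
[[ 0.223 -0.    -0.975]
 [ 0.975 -0.002  0.223]
 [-0.002 -1.    -0.   ]]
```

```bash
cat > h.py <<'E'
import numpy as np, cv2
from scipy.spatial.transform import Rotation as R
from bench import r
def cam(n):
    o=r.get_obs(); f=r.grab_frame(n)
    K=np.array([[f["fx"],0,f["cx"]],[0,f["fy"],f["cy"]],[0,0,1]])
    if n=="wrist":
        T=np.eye(4);T[:3,:3]=R.from_rotvec(o["orientation"]).as_matrix();T[:3,3]=o["tcp_pos"]
        T=T@f["mount"]; Rm,p=T[:3,:3],T[:3,3]
    else: Rm,p=R.from_rotvec(f["attitude"]).as_matrix(),f["position"]
    return dict(img=np.ascontiguousarray(f["pixels"][:,:,::-1]),K=K,d=np.array(f["dist_coeffs"]),R=Rm,p=np.array(p),n=n)
def ray(c,uv):
    u=cv2.undistortPoints(np.array(uv,float).reshape(-1,1,2),c["K"],c["d"]).reshape(-1,2)
    return (c["R"]@np.c_[u,np.ones(len(u))].T).T
def onz(c,uv,z):
    d=ray(c,uv); return c["p"]+d*((z-c["p"][2])/d[:,2])[:,None]
def proj(c,P):
    P=np.array(P,float).reshape(-1,3); rv,_=cv2.Rodrigues(c["R"].T)
    return cv2.projectPoints(P,rv,-c["R"].T@c["p"],c["K"],c["d"])[0].reshape(-1,2)
E
python3 - <<'E'
from h import *
c=cam("top")
for n,uv,z in [("spec",(363,221),.05),("sp a",(360,162),.055),("sp b",(419,157),.055),("sp c",(414,223),.055),("stage screw UL",(217,174),.008),("UR",(296,195),.008),("LR",(284,235),.008),("LL",(206,213),.008),("stop",(222,195),.048),("handle",(277,210),.078),("bottle",(482,183),.05),("mouse",(484,248),.02),("dish",(173,256),.015)]:
    print(n,onz(c,[uv],z)[0].round(3))
g=cv2.resize(c["img"][130:270,150:500],None,fx=2.28,fy=2.28,interpolation=2); cv2.imwrite("pics/topz.png",cv2.convertScaleAbs(g,alpha=2))
E
```

```text
spec [ 0.484 -0.089  0.05 ]
sp a [ 0.624 -0.081  0.055]
sp b [ 0.638 -0.221  0.055]
sp c [ 0.48  -0.208  0.055]
stage screw UL [0.599 0.269 0.008]
UR [0.549 0.072 0.008]
LR [0.45  0.1   0.008]
LL [0.502 0.292 0.008]
stop [0.542 0.246 0.048]
handle [0.505 0.111 0.078]
bottle [ 0.578 -0.373  0.05 ]
mouse [ 0.424 -0.384  0.02 ]
dish [0.396 0.368 0.015]
```

View pics/topz.png

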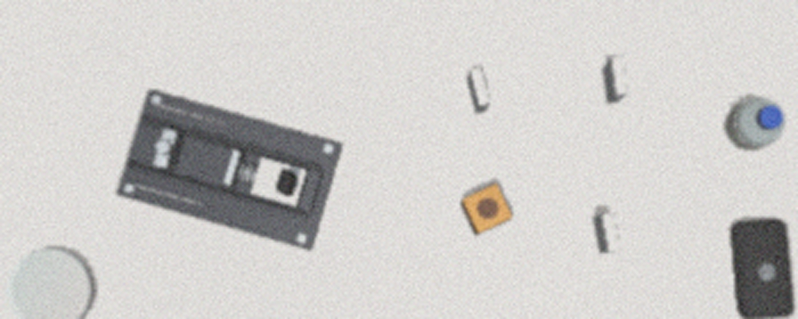

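```bash
cat >> h.py <<'E'
def toolR(a):  # tool x at world angle a, tool y down
    x=np.array([np.cos(a),np.sin(a),0]);y=np.array([0,0,-1.]);return np.c_[x,y,np.cross(x,y)]
def plan(*tg):
    o=r.get_obs();R0=R.from_rotvec(o["orientation"]).as_matrix();p0=o["tcp_pos"]
    for t in tg:
        s=R0.T@(np.array(t[:3])-p0)/.3
        q=R.from_matrix(R0.T@toolR(t[3])).as_rotvec()/(np.pi/2)
        print("xyz",s.round(4).tolist(),"rot",q.round(4).tolist(),"dist mm",round(np.linalg.norm(s)*300),"deg",round(np.linalg.norm(q)*90,1))
def st():
    o=r.get_obs();m=R.from_rotvec(o["orientation"]).as_matrix()
    print("t",round(o["clock"],2),"tcp",o["tcp_pos"].round(4),"ang",round(np.arctan2(m[1,0],m[0,0]),4),"tilt",m[2,[0,2]].round(4),"F",o["contact_force"].round(2),"w",round(o["grip_width"],4),"q",o["joints"].round(2))
E
python3 - <<'E'
from h import *
plan((.36,.44,.42,.5),(.525,.185,.42,-.249))
E
```

```text
xyz [-0.5524, -0.0524, -0.8429] rot [0.0004, 0.5386, -0.0007] dist mm 303 deg 48.5
xyz [-1.2584, -0.0515, -1.5685] rot [0.0006, 1.0155, -0.0005] dist mm 603 deg 91.4
```

>>> {"method": "step_arm", "body": {
  "xyz": [
    [-0.55,-0.05,-0.84],
    [-0.55,-0.05,-0.84],
    [-0.55,-0.05,-0.84],
    [-0.55,-0.05,-0.84],
    [-0.55,-0.05,-0.84],
    [-0.55,-0.05,-0.84]
  ],
  "rotation": [
    [0,0.54,0],
    [0,0.54,0],
    [0,0.54,0],
    [0,0.54,0],
    [0,0.54,0],
    [0,0.54,0]
  ]
}}

```text
clock: 0.95
tcp_pos: [0.363, 0.4369, 0.4198]
orientation: [-1.539, -0.384, 0.382]
contact_force: [-1.1, -0.3, 0.4]
grip_width: 0.0856
```

Run:
```python
from h import *
st()
plan((.525,.185,.42,-.249))
```

```text
t 0.95 tcp [0.363  0.4369 0.4198] ang 0.4886 tilt [ 0.0005 -0.0025] F [-1.12 -0.32  0.44] w 0.0856 q [-1.22  0.29  0.28  1.81 -0.09  1.05 -0.41]
xyz [0.0826, 0.0019, -0.9948] rot [0.0014, 0.4696, 0.0009] dist mm 299 deg 42.3
```

>>> {"method": "step_arm", "body": {
  "xyz": [
    [0.08,0,-0.99],
    [0.08,0,-0.99],
    [0.08,0,-0.99],
    [0.08,0,-0.99],
    [0.08,0,-0.99],
    [0.08,0,-0.99],
    [0.08,0,-0.99]
  ],
  "rotation": [
    [0,0.47,0],
    [0,0.47,0],
    [0,0.47,0],
    [0,0.47,0],
    [0,0.47,0],
    [0,0.47,0],
    [0,0.47,0]
  ]
}}

```text
clock: 1.82
tcp_pos: [0.5232, 0.1871, 0.4203]
orientation: [-1.563, 0.194, -0.196]
contact_force: [-0.9, -0.4, -0.4]
grip_width: 0.0853
```

Run:
```python
from h import *
st()
c=cam("wrist");import pickle;pickle.dump(c,open("w1.pkl","wb"));cv2.imwrite("pics/w1.png",cv2.convertScaleAbs(c["img"],alpha=1.7))
plan((.54,-.10,.42,-.249))
```

```text
t 1.82 tcp [0.5232 0.1871 0.4203] ang -0.248 tilt [ 0.0012 -0.0013] F [-0.91 -0.36 -0.38] w 0.0853 q [-0.9   0.29  0.54  1.86 -0.17  1.04 -0.54]
xyz [0.2893, 0.0022, -0.9162] rot [0.0008, 0.0015, 0.0007] dist mm 288 deg 0.2
```

View pics/w1.png

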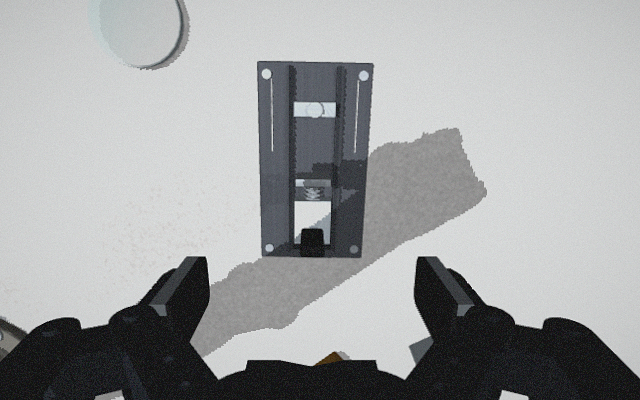

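>>> {"method": "step_arm", "body": {
  "xyz": [
    [0.29,0,-0.92],
    [0.29,0,-0.92],
    [0.29,0,-0.92],
    [0.29,0,-0.92],
    [0.29,0,-0.92],
    [0.29,0,-0.92]
  ],
  "rotation": [
    [0,0,0],
    [0,0,0],
    [0,0,0],
    [0,0,0],
    [0,0,0],
    [0,0,0]
  ]
}}

```text
clock: 2.62
tcp_pos: [0.5397, -0.1027, 0.4208]
orientation: [-1.564, 0.195, -0.197]
contact_force: [0.1, 0.4, -0.3]
grip_width: 0.0858
```

Run:
```python
from h import *
st()
c=cam("wrist");import pickle;pickle.dump(c,open("w2.pkl","wb"));cv2.imwrite("pics/w2.png",cv2.convertScaleAbs(c["img"],alpha=1.7))
c=pickle.load(open("w1.pkl","rb"))
print("stage screws",onz(c,[(266,74),(364,76),(354,249),(269,248)],.009).round(4))
g=cv2.resize(c["img"][50:270,240:390],None,fx=2.7,fy=2.7,interpolation=2)
cv2.imwrite("pics/w1z.png",cv2.convertScaleAbs(g,alpha=2))
```

```text
t 2.62 tcp [ 0.5397 -0.1027  0.4208] ang -0.2495 tilt [ 0.0014 -0.0019] F [ 0.14  0.39 -0.3 ] w 0.0858 q [-0.47  0.29  0.67  1.87 -0.21  1.04  0.03]
stage screws [[0.5019 0.2889 0.009 ]
 [0.5989 0.2623 0.009 ]
 [0.5478 0.0761 0.009 ]
 [0.4509 0.102  0.009 ]]
```

View pics/w2.png

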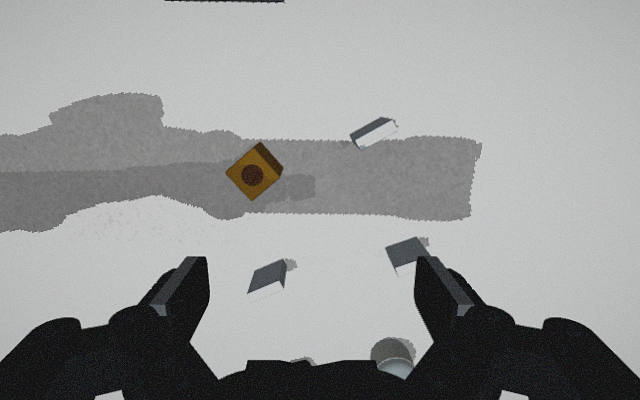

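View pics/w1z.png

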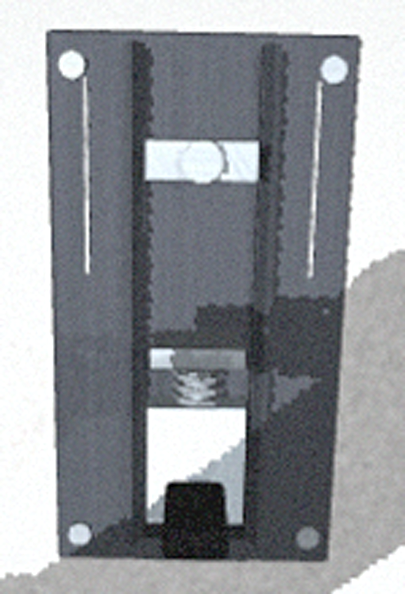

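Run:
```python
from h import *
import pickle
c=pickle.load(open("w1.pkl","rb"))
def q(z,px): return onz(c,[(240+u/2.7,50+v/2.7) for u,v in px],z)
for z in (0,.008,.024):
    P=q(z,[(48,32),(358,37),(327,562),(60,555)])[:,:2]
    print(z,"w",np.linalg.norm(P[0]-P[1]).round(4),np.linalg.norm(P[2]-P[3]).round(4),"l",np.linalg.norm(P[0]-P[3]).round(4),np.linalg.norm(P[1]-P[2]).round(4))
P=q(.009,[(71,65),(334,69),(308,538),(80,534)])[:,:2]
yv=(P[0]+P[1]-P[2]-P[3])/2; yv/=np.linalg.norm(yv); xv=np.array([yv[1],-yv[0]])
E=q(.008,[(48,32),(358,37),(327,562),(60,555)])[:,:2]
m=P.mean(0)
print("yaw",np.arctan2(-yv[0],yv[1]),"xdir", np.arctan2(*(P[1]-P[0])[::-1]),"screwmid",m,"cornermid",E.mean(0), "proj of ends",((E-m)@yv).round(4),((E-m)@xv).round(4),((P-m)@yv).round(4))
org=m+.015*yv
def S(p): return np.c_[(p[:,:2]-org)@xv,(p[:,:2]-org)@yv].round(4)
print("org",org)
print("stop top front",S(q(.048,[(147,177),(260,182)])),"back",S(q(.048,[(147,142),(260,143)])))
print("handle top",S(q(.078,[(168,484),(225,484)])), "pad top edge (z45) front", S(q(.045,[(149,350),(246,350)])))
print("wall top z24",S(q(.024,[(133,250),(288,250)])))
```

```text
0 w 0.1197 0.1204 l 0.2203 0.222
0.008 w 0.1172 0.1179 l 0.2158 0.2175
0.024 w 0.1123 0.1129 l 0.2067 0.2083
yaw -0.2645564399676993 xdir -0.26259735643239945 screwmid [0.52510214 0.18235887] cornermid [0.52516284 0.1825819 ] proj of ends [ 0.1085  0.1086 -0.1088 -0.1073] [-0.0586  0.0586  0.059  -0.0589] [ 0.0967  0.0969 -0.097  -0.0967]
org [0.52902436 0.19683699]
stop top front [[-0.0192  0.0425]
 [ 0.0205  0.0415]] back [[-0.0193  0.0544]
 [ 0.0201  0.0547]]
handle top [[-0.0102 -0.0609]
 [ 0.0098 -0.0606]] pad top edge (z45) front [[-0.0184 -0.0205]
 [ 0.0177 -0.0199]]
wall top z24 [[-0.0256  0.0139]
 [ 0.0339  0.0149]]
```

Run:
```python
from h import *
import pickle
c=pickle.load(open("w2.pkl","rb"))
g=cv2.resize(c["img"][105:305,215:435],None,fx=3.5,fy=3,interpolation=2)
g=cv2.resize(c["img"][110:305,215:435],None,fx=3,fy=3,interpolation=2)
cv2.imwrite("pics/w2z.png",cv2.convertScaleAbs(g,alpha=1.8))
hsv=cv2.cvtColor(c["img"],cv2.COLOR_BGR2HSV)
m=((hsv[...,0]<25)&(hsv[...,1]>100)&(hsv[...,2]>85)).astype(np.uint8)
m=cv2.morphologyEx(m,cv2.MORPH_CLOSE,np.ones((9,9)));m[300:]=0
n,l,s,ce=cv2.connectedComponentsWithStats(m);i=1+s[1:,4].argmax();print(s[i],ce[i])
cn=max(cv2.findContours((l==i).astype(np.uint8),0,2)[0],key=cv2.contourArea)
b=cv2.boxPoints(cv2.minAreaRect(cn));print(b);P=onz(c,b,.05)[:,:2];print(P.round(4),P.mean(0));d=np.diff(np.r_[P,P[:1]],axis=0);print(np.linalg.norm(d,axis=1),np.degrees(np.arctan2(d[:,1],d[:,0])))
```

```text
Traceback (most recent call last):
ValueError: attempt to get argmax of an empty sequence
```

View pics/w2z.png

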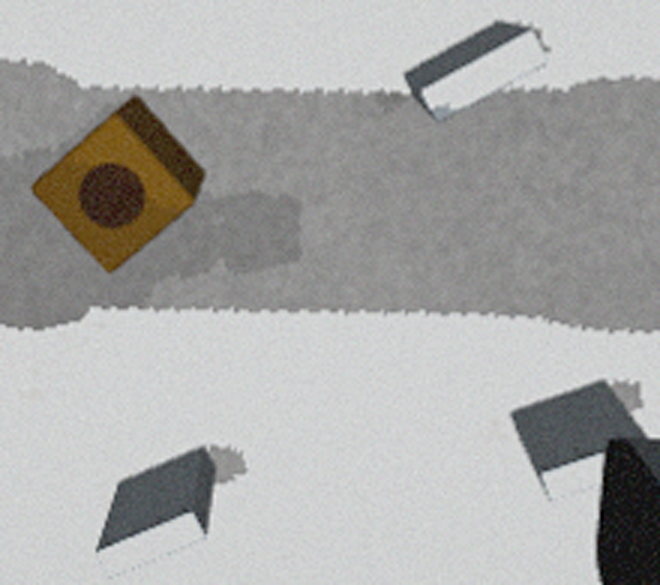

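Run:
```python
from h import *
import pickle
c=pickle.load(open("w2.pkl","rb"))
def q(z,px): return onz(c,[(215+u/3,110+v/3) for u,v in px],z)[:,:2]
for n,z,px in [("spec",.05,[(120,112),(33,188),(110,272),(196,202)]),("incl",.05,[(112,195)]),("spA",.055,[(422,97),(531,27),(549,55),(438,121)]),("B",.055,[(97,549),(193,513),(208,536),(107,577)])]:
    P=q(z,px);print(n,P.mean(0).round(4));
    if len(P)>1: d=np.roll(P,-1,0)-P;print(np.linalg.norm(d,axis=1).round(4),np.degrees(np.arctan2(d[:,1],d[:,0])).round(1))
```

```text
spec [ 0.4839 -0.0922]
[0.0389 0.0376 0.0382 0.0381] [-154.3  -64.6   24.9  114.4]
incl [ 0.483  -0.0922]
spA [ 0.6091 -0.0835]
[0.0397 0.0106 0.0399 0.0093] [  18.9  -68.5 -162.9  110.9]
B [ 0.46   -0.2175]
[0.0379 0.0106 0.0407 0.0119] [   8.3  -75.2 -169.9   90.4]
```

Run:
```python
from h import *
plan((.4835,-.0922,.29,.436),(.4835,-.0922,.192,.436))
```

```text
xyz [-0.1899, 0.435, -0.0187] rot [0.0007, -0.4345, 0.0003] dist mm 143 deg 39.1
xyz [-0.1901, 0.7617, -0.0185] rot [0.0007, -0.4345, 0.0003] dist mm 236 deg 39.1
```

>>> {"method": "step_arm", "body": {
  "xyz": [
    [-0.19,0.435,-0.0187],
    [-0.19,0.435,-0.0187],
    [-0.19,0.435,-0.0187],
    [-0.19,0.435,-0.0187],
    [-0.19,0.435,-0.0187],
    [-0.19,0.6,-0.0187],
    [-0.19,0.76,-0.0187],
    [-0.19,0.762,-0.0187]
  ],
  "rotation": [
    [0,-0.4345,0],
    [0,-0.4345,0],
    [0,-0.4345,0],
    [0,-0.4345,0],
    [0,-0.4345,0],
    [0,-0.4345,0],
    [0,-0.4345,0],
    [0,-0.4345,0]
  ]
}}

```text
clock: 3.68
tcp_pos: [0.4826, -0.0907, 0.1897]
orientation: [-1.543, -0.338, 0.346]
contact_force: [-0.7, -0.9, 0.6]
grip_width: 0.0852
```

Run:
```python
from h import *
st()
c=cam("wrist");cv2.imwrite("pics/w3.png",cv2.convertScaleAbs(c["img"],alpha=1.7))
```

```text
t 3.67 tcp [ 0.4826 -0.0907  0.1897] ang 0.4361 tilt [-0.0052  0.0021] F [-0.65 -0.93  0.62] w 0.0852 q [-0.21  0.54  0.34  2.16 -0.36  0.51  0.83]
```

View pics/w3.png

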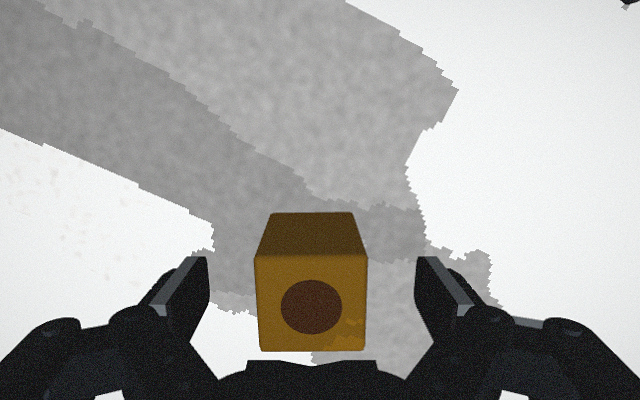

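Run:
```python
from h import *
c=cam("wrist");o=r.get_obs();m=R.from_rotvec(o["orientation"]).as_matrix()
p=onz(c,[(311,306)],.05)[0];print(p,m.T@(p-o["tcp_pos"]))
q=onz(c,[(254,257),(367,257),(365,351),(260,351)],.05);print((m.T@(q-o["tcp_pos"]).T).T.round(4))
```

```text
[ 0.48343425 -0.09273021  0.05      ] [-0.00113414  0.14272978 -0.00051213]
[[-0.0206  0.1427  0.0187]
 [ 0.018   0.1427  0.0187]
 [ 0.019   0.1428 -0.0198]
 [-0.0202  0.1427 -0.0198]]
```

>>> {"method": "step_arm", "body": {
  "xyz": [
    [0,0,0],
    [0,0,0],
    [0,0,0],
    [0,0,0],
    [0,0,0],
    [0,0,0]
  ],
  "rotation": [
    [0,0,0],
    [0,0,0],
    [0,0,0],
    [0,0,0],
    [0,0,0],
    [0,0,0]
  ],
  "grip": 1.0,
  "force": 30
}}

```text
clock: 4.53
tcp_pos: [0.4846, -0.0917, 0.194]
orientation: [-1.545, -0.344, 0.34]
contact_force: [-2.3, 0.6, 8.8]
grip_width: 0.0394
```

```bash
cat >> h.py <<'E'
ORG=np.array([.52902,.19684]);YAW=-.2636
XV=np.array([np.cos(YAW),np.sin(YAW)]);YV=np.array([-np.sin(YAW),np.cos(YAW)])
def W(x,y,z): return (*(ORG+x*XV+y*YV),z,YAW)
def S(p): p=np.atleast_2d(p)[:,:2]-ORG; return np.c_[p@XV,p@YV]
E
python3 - <<'E'
from h import *
st()
print(W(0,.018,.3))
plan((.4826,-.0907,.30,.436),W(0,.015,.30))
E
```

```text
t 4.53 tcp [ 0.4846 -0.0917  0.194 ] ang 0.4357 tilt [ 0.0022 -0.0015] F [-2.29  0.59  8.81] w 0.0394 q [-0.22  0.53  0.34  2.15 -0.36  0.51  0.83]
(np.float64(0.5337100418835352), np.float64(0.21421824810303633), 0.3, -0.2636)
xyz [-0.0039, -0.3535, 0.0054] rot [0.001, -0.0002, 0.0014] dist mm 106 deg 0.2
xyz [0.5731, -0.3534, 0.8473] rot [0.0004, 0.4452, 0.0017] dist mm 325 deg 40.1
```

>>> {"method": "step_arm", "body": {
  "xyz": [
    [0,-0.17,0],
    [0,-0.35,0],
    [0.1,-0.353,0.15],
    [0.573,-0.353,0.847],
    [0.573,-0.353,0.847],
    [0.573,-0.353,0.847],
    [0.573,-0.353,0.847],
    [0.573,-0.353,0.847],
    [0.573,-0.353,0.847],
    [0.573,-0.353,0.847]
  ],
  "rotation": [
    [0,0,0],
    [0,0,0],
    [0,0.08,0],
    [0,0.445,0],
    [0,0.445,0],
    [0,0.445,0],
    [0,0.445,0],
    [0,0.445,0],
    [0,0.445,0],
    [0,0.445,0]
  ]
}}

```text
clock: 5.78
tcp_pos: [0.5329, 0.2092, 0.3]
orientation: [-1.561, 0.207, -0.211]
contact_force: [0.6, 0.1, -1.3]
grip_width: 0.0395
```

Run:
```python
from h import *
st()
c=cam("wrist");cv2.imwrite("pics/w4.png",cv2.convertScaleAbs(c["img"],alpha=1.7))
import pickle;pickle.dump(c,open("w4.pkl","wb"))
print(S(r.get_obs()["tcp_pos"]))
plan(W(0,.016,.225),W(0,.016,.204))
```

```text
t 5.78 tcp [0.5329 0.2092 0.3   ] ang -0.2661 tilt [ 0.0025 -0.0003] F [ 0.58  0.09 -1.32] w 0.0395 q [-0.92  0.49  0.58  1.93 -0.35  0.82 -0.42]
[[0.00056279 0.01292616]]
xyz [-0.0025, 0.2502, 0.0103] rot [0.0001, -0.0017, 0.0016] dist mm 75 deg 0.2
xyz [-0.0027, 0.3202, 0.0103] rot [0.0001, -0.0017, 0.0016] dist mm 96 deg 0.2
```

View pics/w4.png

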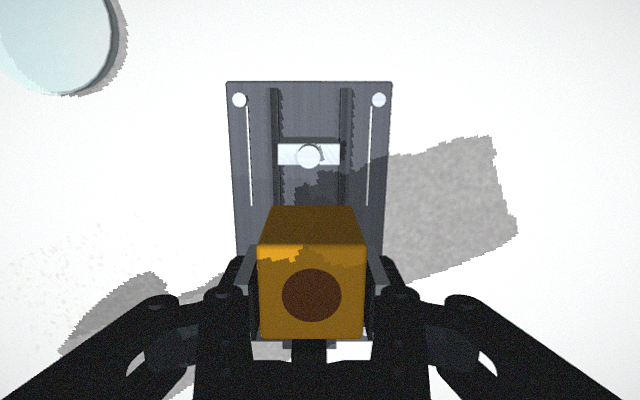

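Run:
```python
from h import *
import pickle
c=pickle.load(open("w4.pkl","rb"))
g=cv2.resize(c["img"][75:225,215:400],None,fx=4,fy=4,interpolation=2);cv2.imwrite("pics/w4z.png",cv2.convertScaleAbs(g,alpha=1.8))
print(S(onz(c,[(239,100),(378,100)],.009)).round(4))
print("stop top",S(onz(c,[(278,166),(340,166),(278,143),(340,143)],.048)).round(4))
o=r.get_obs();m=R.from_rotvec(o["orientation"]).as_matrix()
for p in onz(c,[(311.5,295)],.3-.194+.05): print(m.T@(p-o["tcp_pos"]))
```

```text
[[-0.05    0.0818]
 [ 0.0493  0.0815]]
stop top [[-0.0198  0.0413]
 [ 0.0197  0.0412]
 [-0.0194  0.0559]
 [ 0.0195  0.0558]]
[0.00025076 0.14406006 0.001547  ]
```

View pics/w4z.png

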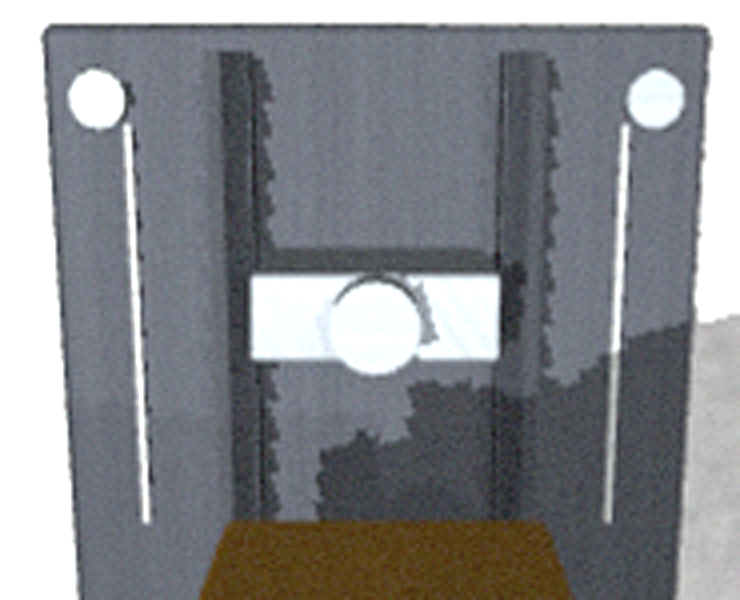

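>>> {"method": "step_arm", "body": {
  "xyz": [
    [-0.003,0.1,0.01],
    [-0.003,0.18,0.01],
    [-0.003,0.24,0.01],
    [-0.003,0.26,0.01],
    [-0.003,0.28,0.01],
    [-0.003,0.3,0.01],
    [-0.003,0.316,0.01],
    [-0.003,0.318,0.01]
  ],
  "rotation": [
    [0,0,0],
    [0,0,0],
    [0,0,0],
    [0,0,0],
    [0,0,0],
    [0,0,0],
    [0,0,0],
    [0,0,0]
  ]
}}

```text
clock: 6.82
tcp_pos: [0.533, 0.2123, 0.2045]
orientation: [-1.561, 0.207, -0.211]
contact_force: [0.1, 0.2, -0.9]
grip_width: 0.0393
```

Run:
```python
from h import *
st()
print(S(r.get_obs()["tcp_pos"]))
c=cam("wrist");cv2.imwrite("pics/w5.png",cv2.convertScaleAbs(c["img"],alpha=1.7))
c=cam("scene");cv2.imwrite("pics/s5.png",cv2.convertScaleAbs(cv2.resize(c["img"][200:320,260:420],None,fx=4,fy=4),alpha=1.7))
plan(W(0,.023,.2025))
```

```text
t 6.83 tcp [0.533  0.2123 0.2045] ang -0.2662 tilt [ 0.0023 -0.0003] F [ 0.11  0.15 -0.9 ] w 0.0393 q [-0.85  0.63  0.48  1.97 -0.46  0.65 -0.34]
[[-0.00015637  0.01593183]]
xyz [0.0001, 0.0075, 0.0234] rot [-0.0, -0.0017, 0.0017] dist mm 7 deg 0.2
```

View pics/w5.png

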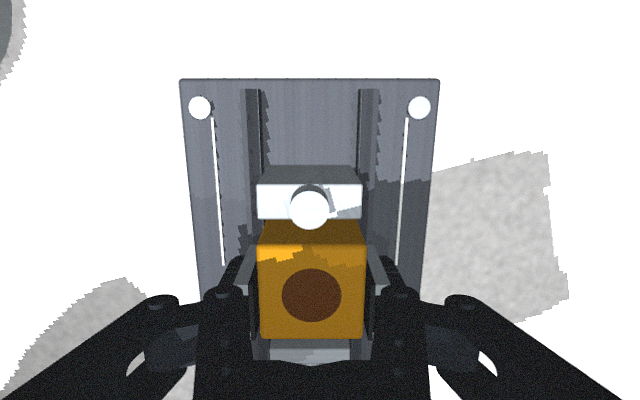

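View pics/s5.png

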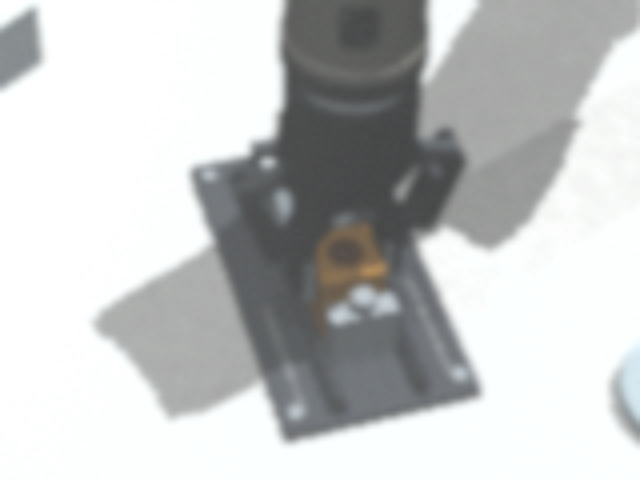

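>>> {"method": "step_arm", "body": {
  "xyz": [
    [0,0.004,0.006],
    [0,0.006,0.01],
    [0,0.006,0.013],
    [0,0.006,0.013]
  ],
  "rotation": [
    [0,0,0],
    [0,0,0],
    [0,0,0],
    [0,0,0]
  ]
}}

```text
clock: 7.42
tcp_pos: [0.5342, 0.2161, 0.2029]
orientation: [-1.561, 0.207, -0.211]
contact_force: [-0.4, -0.2, -0.9]
grip_width: 0.0399
```

Run:
```python
from h import *
st()
print(S(r.get_obs()["tcp_pos"]))
```

```text
t 7.42 tcp [0.5342 0.2161 0.2029] ang -0.2661 tilt [ 0.0027 -0.    ] F [-0.35 -0.16 -0.86] w 0.0399 q [-0.85  0.63  0.48  1.96 -0.46  0.65 -0.35]
[[-4.27165754e-05  1.99796503e-02]]
```

>>> {"method": "step_arm", "body": {
  "xyz": [
    [0,0.002,0.003],
    [0,0.003,0.006],
    [0,0.003,0.008],
    [0,0.003,0.008]
  ],
  "rotation": [
    [0,0,0],
    [0,0,0],
    [0,0,0],
    [0,0,0]
  ]
}}

```text
clock: 7.92
tcp_pos: [0.5347, 0.2173, 0.2021]
orientation: [-1.562, 0.208, -0.211]
contact_force: [-2.2, -5.3, 3.7]
grip_width: 0.0396
```

Run:
```python
from h import *
st()
print(S(r.get_obs()["tcp_pos"]))
```

```text
t 7.92 tcp [0.5347 0.2173 0.2021] ang -0.267 tilt [ 0.0022 -0.0015] F [-2.24 -5.26  3.73] w 0.0396 q [-0.85  0.64  0.48  1.96 -0.46  0.65 -0.35]
[[9.45926597e-05 2.12671710e-02]]
```

>>> {"method": "step_arm", "body": {
  "xyz": [
    [0,0,0],
    [0,0,0],
    [0,0,0],
    [0,0,0],
    [0,-0.1,0],
    [0,-0.25,0],
    [0,-0.35,0],
    [0,-0.35,0]
  ],
  "rotation": [
    [0,0,0],
    [0,0,0],
    [0,0,0],
    [0,0,0],
    [0,0,0],
    [0,0,0],
    [0,0,0],
    [0,0,0]
  ],
  "grip": 0
}}

```text
clock: 8.93
tcp_pos: [0.5354, 0.2178, 0.3094]
orientation: [-1.559, 0.205, -0.214]
contact_force: [0.4, -0.1, -0.1]
grip_width: 0.0853
```

Run:
```python
from h import *
st()
c=cam("wrist");cv2.imwrite("pics/w6.png",cv2.convertScaleAbs(c["img"],alpha=1.7))
import pickle;pickle.dump(c,open("w6.pkl","wb"))
plan((.52,.08,.33,.1),(.6091,-.0835,.30,.29))
```

```text
t 8.93 tcp [0.5354 0.2178 0.3094] ang -0.267 tilt [0.0053 0.0022] F [ 0.41 -0.07 -0.12] w 0.0853 q [-0.94  0.48  0.59  1.91 -0.35  0.84 -0.44]
xyz [0.0742, -0.0737, -0.4561] rot [0.0002, -0.2334, 0.0022] dist mm 140 deg 21.0
xyz [0.504, 0.0276, -0.9036] rot [0.0004, -0.3544, 0.0021] dist mm 311 deg 31.9
```

View pics/w6.png

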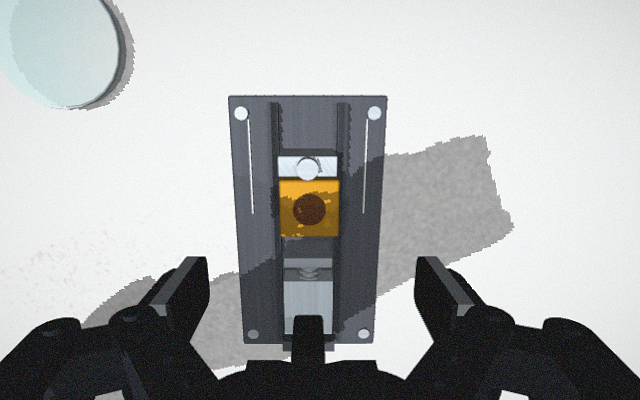

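>>> {"method": "step_arm", "body": {
  "xyz": [
    [0.5,-0.02,-0.9],
    [0.5,-0.02,-0.9],
    [0.5,-0.02,-0.9],
    [0.5,-0.02,-0.9],
    [0.5,-0.02,-0.9],
    [0.5,-0.02,-0.9],
    [0.5,-0.02,-0.9],
    [0.5,-0.02,-0.9]
  ],
  "rotation": [
    [0,-0.37,0],
    [0,-0.37,0],
    [0,-0.37,0],
    [0,-0.37,0],
    [0,-0.37,0],
    [0,-0.37,0],
    [0,-0.37,0],
    [0,-0.37,0]
  ]
}}

```text
clock: 9.98
tcp_pos: [0.608, -0.08, 0.3134]
orientation: [-1.556, -0.251, 0.248]
contact_force: [0.5, 0.1, 0.6]
grip_width: 0.0857
```

Run:
```python
from h import *
st()
c=cam("wrist");cv2.imwrite("pics/w7.png",cv2.convertScaleAbs(c["img"],alpha=1.7))
import pickle;pickle.dump(c,open("w7.pkl","wb"))
cv2.imwrite("pics/w7z.png",cv2.convertScaleAbs(cv2.resize(c["img"][130:290,230:400],None,fx=3.5,fy=3.5,interpolation=2),alpha=1.5))
```

```text
t 9.97 tcp [ 0.608  -0.08    0.3134] ang 0.3175 tilt [ 0.0018 -0.0001] F [0.47 0.14 0.59] w 0.0857 q [-0.31  0.51  0.46  1.82 -0.28  0.88  0.6 ]
```

View pics/w7.png

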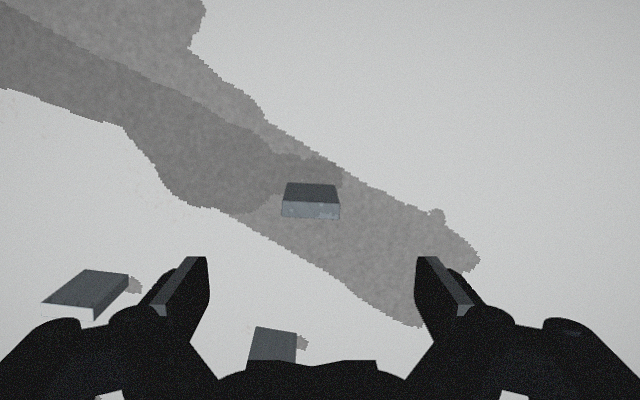

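View pics/w7z.png

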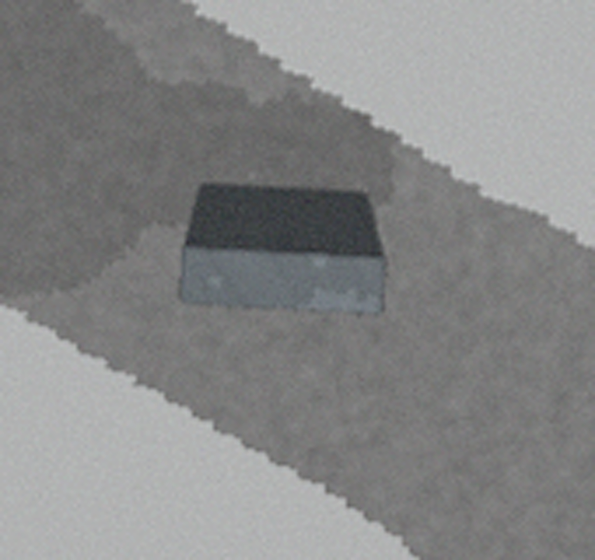

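Run:
```python
from h import *
import pickle
c=pickle.load(open("w7.pkl","rb"))
P=onz(c,[(230+u/3.5,130+v/3.5) for u,v in [(183,248),(386,257),(384,312),(180,302)]],.055)
d=np.roll(P,-1,0)-P;print(P.mean(0),np.linalg.norm(d,axis=1).round(4),np.arctan2(d[:,1],d[:,0]).round(3))
a=.5*(np.arctan2(d[0,1],d[0,0])+np.arctan2(-d[2,1],-d[2,0]));print(a)
m=P.mean(0); m=m-toolR(a)[:,2]*.0045
plan((m[0],m[1],.24,a),(m[0],m[1],.194,a))
```

```text
[ 0.60919685 -0.08294632  0.055     ] [0.0393 0.0113 0.04   0.011 ] [ 0.27  -1.265 -2.877  1.812]
0.26750307074289537
xyz [-0.0007, 0.2454, -0.0252] rot [0.0002, 0.0319, 0.0014] dist mm 74 deg 2.9
xyz [-0.001, 0.3988, -0.0251] rot [0.0002, 0.0319, 0.0014] dist mm 120 deg 2.9
```

>>> {"method": "step_arm", "body": {
  "xyz": [
    [0,0.15,-0.025],
    [0,0.245,-0.025],
    [0,0.33,-0.025],
    [0,0.39,-0.025],
    [0,0.399,-0.025],
    [0,0.399,-0.025]
  ],
  "rotation": [
    [0,0.032,0],
    [0,0.032,0],
    [0,0.032,0],
    [0,0.032,0],
    [0,0.032,0],
    [0,0.032,0]
  ]
}}

```text
clock: 10.78
tcp_pos: [0.611, -0.087, 0.1945]
orientation: [-1.561, -0.213, 0.208]
contact_force: [-0.2, -0.6, -0.2]
grip_width: 0.0855
```

Run:
```python
from h import *
st()
c=cam("wrist");cv2.imwrite("pics/w8.png",cv2.convertScaleAbs(c["img"],alpha=1.7))
import pickle;pickle.dump(c,open("w8.pkl","wb"))
```

```text
t 10.78 tcp [ 0.611  -0.087   0.1945] ang 0.2677 tilt [ 0.003  -0.0005] F [-0.17 -0.64 -0.19] w 0.0855 q [-0.24  0.68  0.39  1.86 -0.39  0.67  0.64]
```

View pics/w8.png

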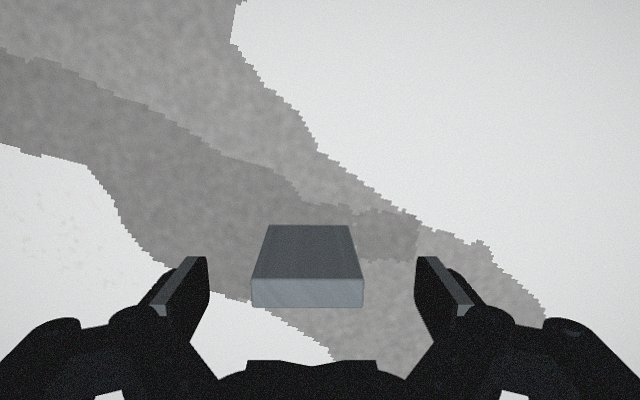

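>>> {"method": "step_arm", "body": {
  "xyz": [
    [0,0,0],
    [0,0,0],
    [0,0,0],
    [0,0,0],
    [0,0,0]
  ],
  "rotation": [
    [0,0,0],
    [0,0,0],
    [0,0,0],
    [0,0,0],
    [0,0,0]
  ],
  "grip": 1.0,
  "force": 30
}}

```text
clock: 11.45
tcp_pos: [0.6113, -0.0872, 0.1954]
orientation: [-1.561, -0.213, 0.207]
contact_force: [-1.6, -0.2, 5.8]
grip_width: 0.0395
```

Run:
```python
from h import *
st()
c=cam("wrist");cv2.imwrite("pics/w9.png",cv2.convertScaleAbs(c["img"],alpha=1.7))
import pickle;pickle.dump(c,open("w9.pkl","wb"))
p=r.get_obs()["tcp_pos"]
plan((p[0],p[1],.30,.2677),(.57,.06,.315,0),W(0,.002,.315))
```

```text
t 11.45 tcp [ 0.6113 -0.0872  0.1954] ang 0.2674 tilt [ 0.0041 -0.0008] F [-1.62 -0.2   5.82] w 0.0395 q [-0.24  0.68  0.39  1.86 -0.39  0.67  0.64]
xyz [0.0015, -0.3486, -0.0003] rot [0.0005, -0.0002, 0.0027] dist mm 105 deg 0.2
xyz [-0.0015, -0.399, 0.5094] rot [0.0001, 0.1702, 0.0027] dist mm 194 deg 15.3
xyz [-0.0094, -0.3994, 0.9911] rot [-0.0002, 0.338, 0.0027] dist mm 321 deg 30.4
```

View pics/w9.png

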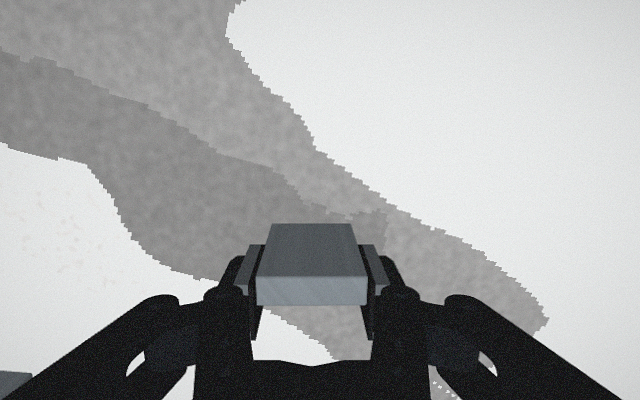

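>>> {"method": "step_arm", "body": {
  "xyz": [
    [0,-0.17,0],
    [0,-0.35,0],
    [0,-0.399,0.15],
    [-0.005,-0.399,0.51],
    [-0.009,-0.399,0.95],
    [-0.009,-0.399,0.95],
    [-0.009,-0.399,0.95],
    [-0.009,-0.399,0.95],
    [-0.009,-0.399,0.95],
    [-0.009,-0.399,0.95]
  ],
  "rotation": [
    [0,0,0],
    [0,0,0],
    [0,0.05,0],
    [0,0.17,0],
    [0,0.338,0],
    [0,0.338,0],
    [0,0.338,0],
    [0,0.338,0],
    [0,0.338,0],
    [0,0.338,0]
  ]
}}

```text
clock: 12.75
tcp_pos: [0.5333, 0.1851, 0.3149]
orientation: [-1.56, 0.206, -0.213]
contact_force: [-0.2, -0.1, -0.8]
grip_width: 0.0391
```

Run:
```python
from h import *
st();o=r.get_obs();print(S(o["tcp_pos"]))
c=cam("wrist");cv2.imwrite("pics/w10.png",cv2.convertScaleAbs(c["img"],alpha=1.7))
import pickle;pickle.dump(c,open("w10.pkl","wb"))
plan(W(0,-.0112,.22),W(0,-.0112,.2045))
```

```text
t 12.75 tcp [0.5333 0.1851 0.3149] ang -0.2665 tilt [0.0044 0.0009] F [-0.15 -0.15 -0.75] w 0.0391 q [-0.92  0.46  0.61  1.94 -0.34  0.84 -0.39]
[[ 0.00723135 -0.01024263]]
xyz [-0.0255, 0.3164, -0.0038] rot [-0.0007, -0.0018, 0.0028] dist mm 95 deg 0.3
xyz [-0.0257, 0.3681, -0.0038] rot [-0.0007, -0.0018, 0.0028] dist mm 111 deg 0.3
```

View pics/w10.png

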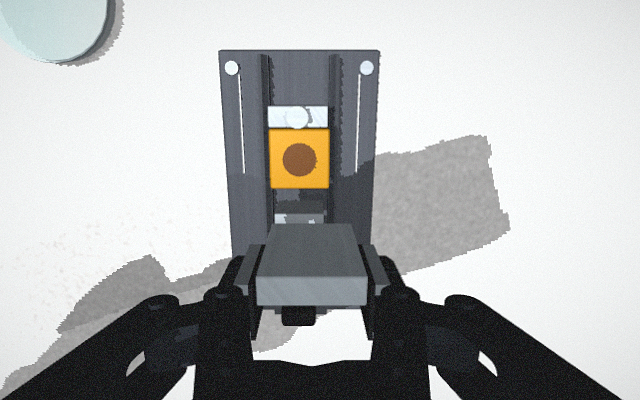

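Run:
```python
from h import *
import pickle
c=pickle.load(open("w10.pkl","rb"))
o=r.get_obs();m=R.from_rotvec(o["orientation"]).as_matrix()
print("spec",S(onz(c,[(270,188),(330,188),(270,128),(328,128)],.058)).round(4))
P=onz(c,[(257,277),(368,277),(366,305),(259,305)],.1745);print((m.T@(P-o["tcp_pos"]).T).T.round(4))
print("pad",S(onz(c,[(275,214),(323,214)],.045)).round(4))
```

```text
spec [[-0.0188  0.0028]
 [ 0.0211  0.0026]
 [-0.0174  0.042 ]
 [ 0.0193  0.0418]]
[[-0.0185  0.1404  0.0108]
 [ 0.0198  0.1406  0.0107]
 [ 0.0196  0.1405 -0.0004]
 [-0.0183  0.1404 -0.0002]]
pad [[-0.0174 -0.0198]
 [ 0.017  -0.0199]]
```

>>> {"method": "step_arm", "body": {
  "xyz": [
    [-0.0255,0.1,-0.006],
    [-0.0255,0.2,-0.006],
    [-0.0255,0.25,-0.006],
    [-0.0257,0.28,-0.006],
    [-0.0257,0.3,-0.006],
    [-0.0257,0.32,-0.006],
    [-0.0257,0.345,-0.006],
    [-0.0257,0.362,-0.006],
    [-0.0257,0.365,-0.006]
  ],
  "rotation": [
    [0,0,0],
    [0,0,0],
    [0,0,0],
    [0,0,0],
    [0,0,0],
    [0,0,0],
    [0,0,0],
    [0,0,0],
    [0,0,0]
  ]
}}

```text
clock: 13.92
tcp_pos: [0.5258, 0.1854, 0.2051]
orientation: [-1.561, 0.206, -0.212]
contact_force: [0.7, -0.4, -0.4]
grip_width: 0.0392
```

Run:
```python
from h import *
st();o=r.get_obs();print(S(o["tcp_pos"]))
c=cam("wrist");cv2.imwrite("pics/w11.png",cv2.convertScaleAbs(c["img"],alpha=1.7))
```

```text
t 13.93 tcp [0.5258 0.1854 0.2051] ang -0.2665 tilt [0.0039 0.0007] F [ 0.68 -0.38 -0.38] w 0.0392 q [-0.83  0.61  0.49  2.01 -0.47  0.63 -0.29]
[[-0.00011988 -0.01189816]]
```

View pics/w11.png

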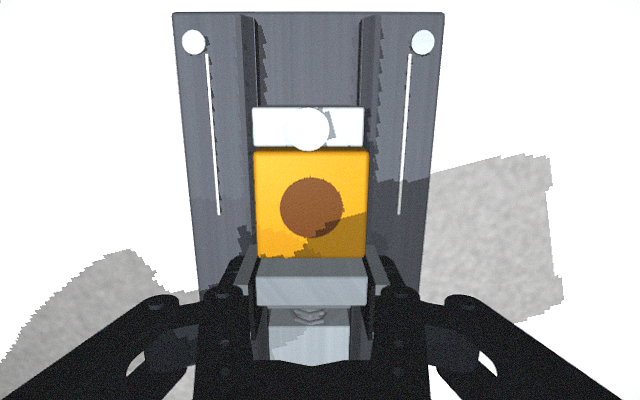

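>>> {"method": "step_arm", "body": {
  "xyz": [
    [0,0.004,0],
    [0,0.006,0.003],
    [0,0.006,0.006],
    [0,0.006,0.006]
  ],
  "rotation": [
    [0,0,0],
    [0,0,0],
    [0,0,0],
    [0,0,0]
  ]
}}

```text
clock: 14.48
tcp_pos: [0.5264, 0.1873, 0.2035]
orientation: [-1.56, 0.206, -0.212]
contact_force: [0.8, 0.3, -0.8]
grip_width: 0.0395
```

Run:
```python
from h import *
st();o=r.get_obs();print(S(o["tcp_pos"]))
```

```text
t 14.47 tcp [0.5264 0.1873 0.2035] ang -0.2663 tilt [0.0042 0.001 ] F [ 0.76  0.32 -0.77] w 0.0395 q [-0.83  0.61  0.49  2.01 -0.48  0.63 -0.29]
[[-4.38664356e-05 -9.90269718e-03]]
```

>>> {"method": "step_arm", "body": {
  "xyz": [
    [0,0.002,0.002],
    [0,0.004,0.004],
    [0,0.004,0.007],
    [0,0.004,0.007]
  ],
  "rotation": [
    [0,0,0],
    [0,0,0],
    [0,0,0],
    [0,0,0]
  ]
}}

```text
clock: 14.98
tcp_pos: [0.5268, 0.1877, 0.2033]
orientation: [-1.561, 0.208, -0.212]
contact_force: [-5.0, -5.4, 16.0]
grip_width: 0.0398
```

Run:
```python
from h import *
st();o=r.get_obs();print(S(o["tcp_pos"]))
c=cam("wrist");cv2.imwrite("pics/w12.png",cv2.convertScaleAbs(c["img"],alpha=1.7))
```

```text
t 14.97 tcp [0.5268 0.1877 0.2033] ang -0.2674 tilt [ 0.003  -0.0003] F [-4.96 -5.4  15.95] w 0.0398 q [-0.83  0.62  0.49  2.   -0.48  0.63 -0.29]
[[ 0.00020759 -0.00939439]]
```

View pics/w12.png

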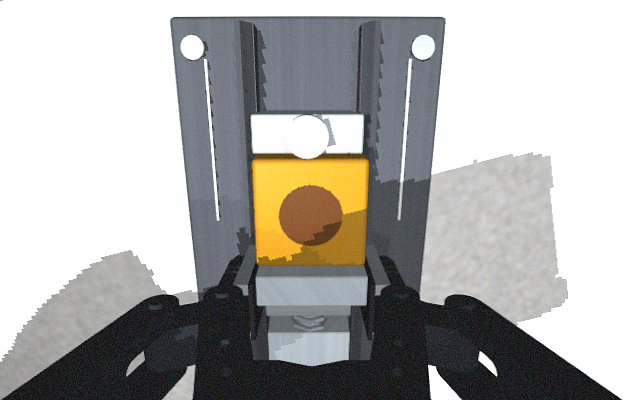

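>>> {"method": "step_arm", "body": {
  "xyz": [
    [0,-0.004,0],
    [0,-0.004,0],
    [0,-0.004,0],
    [0,-0.004,0],
    [0,-0.004,0],
    [0,-0.1,0],
    [0,-0.25,0],
    [0,-0.3,0],
    [0,-0.3,0]
  ],
  "rotation": [
    [0,0,0],
    [0,0,0],
    [0,0,0],
    [0,0,0],
    [0,0,0],
    [0,0,0],
    [0,0,0],
    [0,0,0],
    [0,0,0]
  ],
  "grip": 0
}}

```text
clock: 16.15
tcp_pos: [0.5267, 0.188, 0.294]
orientation: [-1.56, 0.206, -0.213]
contact_force: [0.1, 0.2, -0.3]
grip_width: 0.0854
```

Run:
```python
from h import *
st();o=r.get_obs();print(S(o["tcp_pos"]))
c=cam("wrist");cv2.imwrite("pics/w13.png",cv2.convertScaleAbs(c["img"],alpha=1.7))
import pickle;pickle.dump(c,open("w13.pkl","wb"))
plan(W(0,-.067,.30),W(0,-.067,.215))
```

```text
t 16.15 tcp [0.5267 0.188  0.294 ] ang -0.2672 tilt [0.0042 0.0012] F [ 0.14  0.17 -0.3 ] w 0.0854 q [-0.91  0.48  0.6   1.97 -0.37  0.8  -0.38]
[[ 5.30859082e-05 -9.13783400e-03]]
xyz [0.0021, -0.0235, -0.1924] rot [0.0001, -0.0022, 0.0017] dist mm 58 deg 0.2
xyz [0.0014, 0.2598, -0.1924] rot [0.0001, -0.0022, 0.0017] dist mm 97 deg 0.2
```

View pics/w13.png

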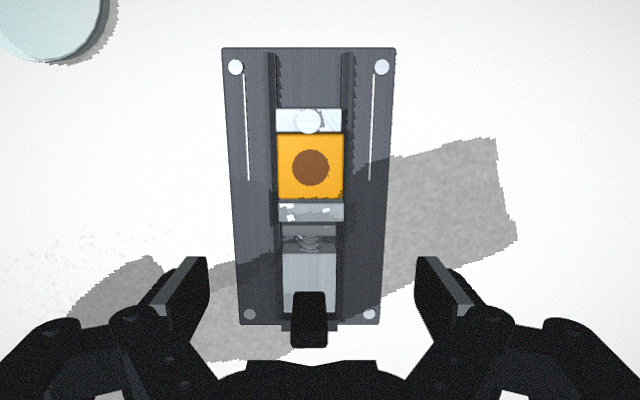

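Run:
```python
from h import *
import pickle
c=pickle.load(open("w13.pkl","rb"))
print(S(onz(c,[(292,347),(326,347)],.078)).round(4),S(onz(c,[(292,292)],.029)).round(4))
print("plate top back edge",S(onz(c,[(279,221),(344,221)],.063)).round(4),"front",S(onz(c,[(278,203),(344,203)],.063)).round(4),"pad",S(onz(c,[(284,237),(334,237)],.045)).round(4))
cv2.imwrite("pics/w13z.png",cv2.convertScaleAbs(cv2.resize(c["img"][90:360,230:390],None,fx=2.2,fy=2.2,interpolation=2),alpha=2.5))
```

```text
[[-0.0112 -0.0883]
 [ 0.0101 -0.0884]] [[-0.0134 -0.0788]]
plate top back edge [[-0.0182 -0.01  ]
 [ 0.021  -0.0102]] front [[-0.0185  0.0014]
 [ 0.0207  0.0012]] pad [[-0.017  -0.0277]
 [ 0.0164 -0.0279]]
```

View pics/w13z.png

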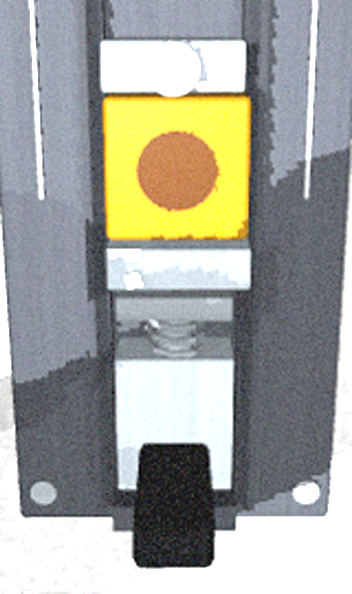

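Run:
```python
from h import *
import pickle
c=pickle.load(open("w1.pkl","rb"))
print(S(onz(c,[(240+168/2.7,50+484/2.7),(240+225/2.7,50+484/2.7)],.029)).round(4))
plan(W(0,-.082,.29),W(0,-.082,.215))
```

```text
[[-0.0113 -0.0799]
 [ 0.0119 -0.0796]]
xyz [0.0022, 0.0098, -0.2424] rot [0.0001, -0.0022, 0.0017] dist mm 73 deg 0.2
xyz [0.0015, 0.2598, -0.2424] rot [0.0001, -0.0022, 0.0017] dist mm 107 deg 0.2
```

>>> {"method": "step_arm", "body": {
  "xyz": [
    [0.002,0,-0.15],
    [0.002,0,-0.249],
    [0.002,0.05,-0.249],
    [0.002,0.15,-0.249],
    [0.002,0.24,-0.249],
    [0.002,0.26,-0.249],
    [0.002,0.26,-0.249]
  ],
  "rotation": [
    [0,0,0],
    [0,0,0],
    [0,0,0],
    [0,0,0],
    [0,0,0],
    [0,0,0],
    [0,0,0]
  ]
}}

```text
clock: 17.08
tcp_pos: [0.5071, 0.1159, 0.2142]
orientation: [-1.562, 0.208, -0.21]
contact_force: [0.4, -1.2, 0.6]
grip_width: 0.0854
```

Run:
```python
from h import *
st();o=r.get_obs();print(S(o["tcp_pos"]))
c=cam("wrist");cv2.imwrite("pics/w14.png",cv2.convertScaleAbs(c["img"],alpha=1.7))
```

```text
t 17.07 tcp [0.5071 0.1159 0.2142] ang -0.2668 tilt [ 0.0014 -0.0012] F [ 0.4  -1.22  0.64] w 0.0854 q [-0.75  0.55  0.51  2.09 -0.47  0.61 -0.18]
[[-4.60876634e-05 -8.38007113e-02]]
```

View pics/w14.png

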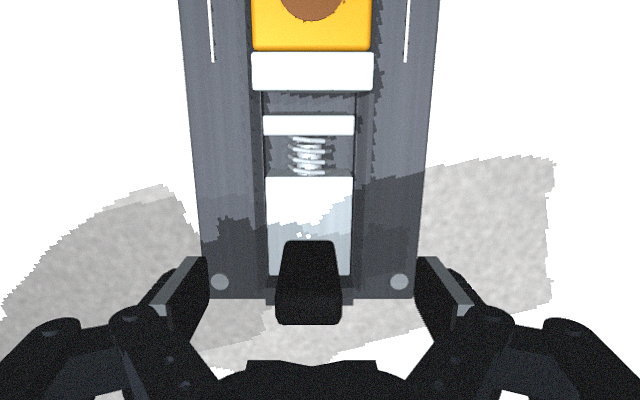

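>>> {"method": "step_arm", "body": {
  "xyz": [
    [0,0,0],
    [0,0,0],
    [0,0,0],
    [0,0,0],
    [0,0,0],
    [0,0,0]
  ],
  "rotation": [
    [0,0,0],
    [0,0,0],
    [0,0,0],
    [0,0,0],
    [0,0,0],
    [0,0,0]
  ],
  "grip": 1.0,
  "force": 50
}}

```text
clock: 17.88
tcp_pos: [0.5066, 0.1162, 0.2153]
orientation: [-1.561, 0.209, -0.209]
contact_force: [-5.8, 1.4, 10.1]
grip_width: 0.0232
```

Run:
```python
from h import *
st();o=r.get_obs();print(S(o["tcp_pos"]))
plan(W(0,-.076,.2142),W(0,-.066,.2142))
```

```text
t 17.88 tcp [0.5066 0.1162 0.2153] ang -0.2666 tilt [-0.0002  0.0001] F [-5.78  1.41 10.09] w 0.0232 q [-0.75  0.55  0.51  2.09 -0.47  0.61 -0.18]
[[-0.00064887 -0.08367223]]
xyz [0.0021, 0.0038, 0.0256] rot [-0.0001, -0.0019, -0.0001] dist mm 8 deg 0.2
xyz [0.002, 0.0038, 0.0589] rot [-0.0001, -0.0019, -0.0001] dist mm 18 deg 0.2
```

>>> {"method": "step_arm", "body": {
  "xyz": [
    [0,0,0.01],
    [0,0,0.02],
    [0,0,0.027],
    [0,0,0.027]
  ],
  "rotation": [
    [0,0,0],
    [0,0,0],
    [0,0,0],
    [0,0,0]
  ]
}}

```text
clock: 18.38
tcp_pos: [0.5087, 0.1243, 0.2154]
orientation: [-1.56, 0.209, -0.209]
contact_force: [-2.5, -1.3, 5.0]
grip_width: 0.0233
```

Run:
```python
from h import *
st();o=r.get_obs();print(S(o["tcp_pos"]),o["contact_force"][:2]@YV)
```

```text
t 18.38 tcp [0.5087 0.1243 0.2154] ang -0.2665 tilt [-0.0004  0.0002] F [-2.49 -1.29  4.99] w 0.0233 q [-0.76  0.56  0.51  2.08 -0.47  0.61 -0.19]
[[-0.00067177 -0.07536796]] -1.8946158751916848
```

>>> {"method": "step_arm", "body": {
  "xyz": [
    [0,0,0.01],
    [0,0,0.017],
    [0,0,0.017]
  ],
  "rotation": [
    [0,0,0],
    [0,0,0],
    [0,0,0]
  ]
}}

```text
clock: 18.75
tcp_pos: [0.51, 0.1285, 0.2154]
orientation: [-1.561, 0.21, -0.209]
contact_force: [-3.1, -5.3, 6.4]
grip_width: 0.0232
```

Run:
```python
from h import *
st();o=r.get_obs();print(S(o["tcp_pos"]),o["contact_force"][:2]@YV)
c=cam("wrist");cv2.imwrite("pics/w15.png",cv2.convertScaleAbs(c["img"],alpha=1.7))
```

```text
t 18.75 tcp [0.51   0.1285 0.2154] ang -0.2671 tilt [-0.0007 -0.0009] F [-3.11 -5.29  6.36] w 0.0232 q [-0.77  0.56  0.51  2.08 -0.47  0.62 -0.2 ]
[[-0.00059232 -0.0709818 ]] -5.918935431381048
```

View pics/w15.png

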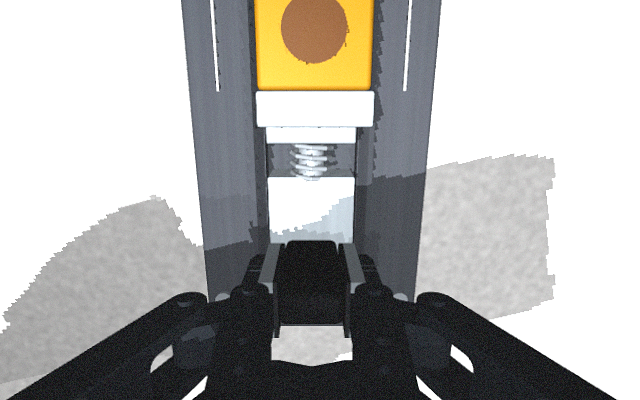

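>>> {"method": "step_arm", "body": {
  "xyz": [
    [0,0,0.007],
    [0,0,0.014],
    [0,0,0.021],
    [0,0,0.021],
    [0,0,0.021]
  ],
  "rotation": [
    [0,0,0],
    [0,0,0],
    [0,0,0],
    [0,0,0],
    [0,0,0]
  ]
}}

```text
clock: 19.42
tcp_pos: [0.5112, 0.1326, 0.2154]
orientation: [-1.564, 0.212, -0.21]
contact_force: [-5.0, -8.7, 8.4]
grip_width: 0.0234
```

Run:
```python
from h import *
st();o=r.get_obs();print(S(o["tcp_pos"]),o["contact_force"][:2]@YV)
c=cam("wrist");cv2.imwrite("pics/w16.png",cv2.convertScaleAbs(c["img"],alpha=1.7))
c=cam("top");cv2.imwrite("pics/t16.png",cv2.convertScaleAbs(cv2.resize(c["img"][130:270,190:510],None,fx=2.5,fy=2.5),alpha=1.7))
st()
```

```text
t 19.43 tcp [0.5112 0.1326 0.2154] ang -0.2686 tilt [-0.0014 -0.0034] F [-5.02 -8.66  8.45] w 0.0234 q [-0.77  0.56  0.52  2.07 -0.46  0.62 -0.21]
[[-0.00046061 -0.06664691]] -9.663350710811773
t 19.52 tcp [0.5112 0.1326 0.2154] ang -0.2687 tilt [-0.0014 -0.0034] F [-4.07 -7.8   7.74] w 0.0231 q [-0.77  0.56  0.52  2.07 -0.46  0.62 -0.21]
```

View pics/w16.png

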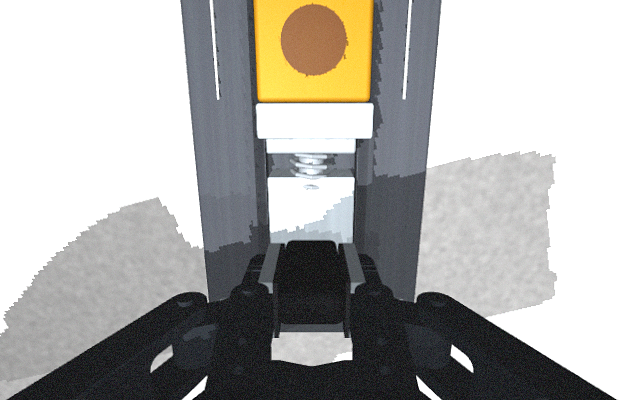

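View pics/t16.png

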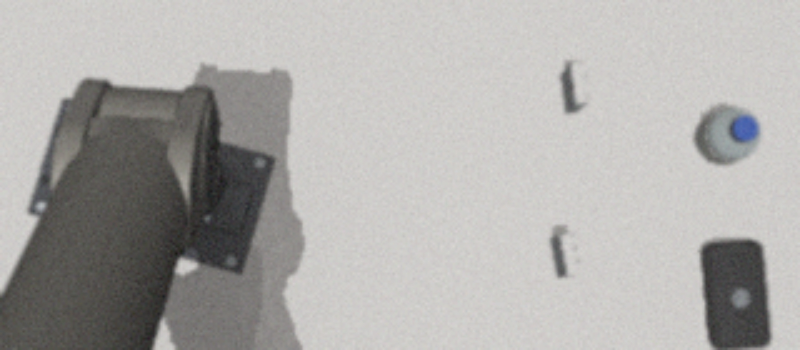

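>>> {"method": "step_arm", "body": {
  "xyz": [
    [0,0,0.007],
    [0,0,0.01],
    [0,0,0.01],
    [0,0,0.01]
  ],
  "rotation": [
    [0,0,0],
    [0,0,0],
    [0,0,0],
    [0,0,0]
  ]
}}

```text
clock: 20.02
tcp_pos: [0.5116, 0.1335, 0.2154]
orientation: [-1.566, 0.214, -0.21]
contact_force: [-4.8, -7.9, 8.6]
grip_width: 0.0234
```

Run:
```python
from h import *
for i in range(2):
    st();o=r.get_obs();print(S(o["tcp_pos"]),o["contact_force"][:2]@YV)
    c=cam("wrist");cv2.imwrite("pics/w17.png",cv2.convertScaleAbs(c["img"],alpha=1.7))
c=cam("scene");cv2.imwrite("pics/s17.png",cv2.convertScaleAbs(cv2.resize(c["img"][120:320,200:460],None,fx=3,fy=3),alpha=1.7))
```

```text
t 20.02 tcp [0.5116 0.1335 0.2154] ang -0.2701 tilt [-0.002 -0.006] F [-4.81 -7.85  8.57] w 0.0234 q [-0.78  0.56  0.52  2.07 -0.46  0.62 -0.21]
[[-0.00034197 -0.06564887]] -8.832721601586526
t 20.07 tcp [0.5116 0.1336 0.2154] ang -0.2701 tilt [-0.0021 -0.006 ] F [-5.32 -8.96  7.69] w 0.0236 q [-0.78  0.56  0.52  2.07 -0.46  0.62 -0.21]
[[-0.00036491 -0.06562596]] -10.03670845082093
```

View pics/w17.png

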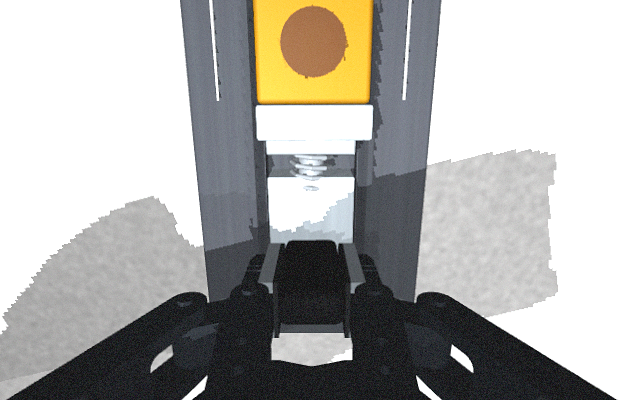

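View pics/s17.png

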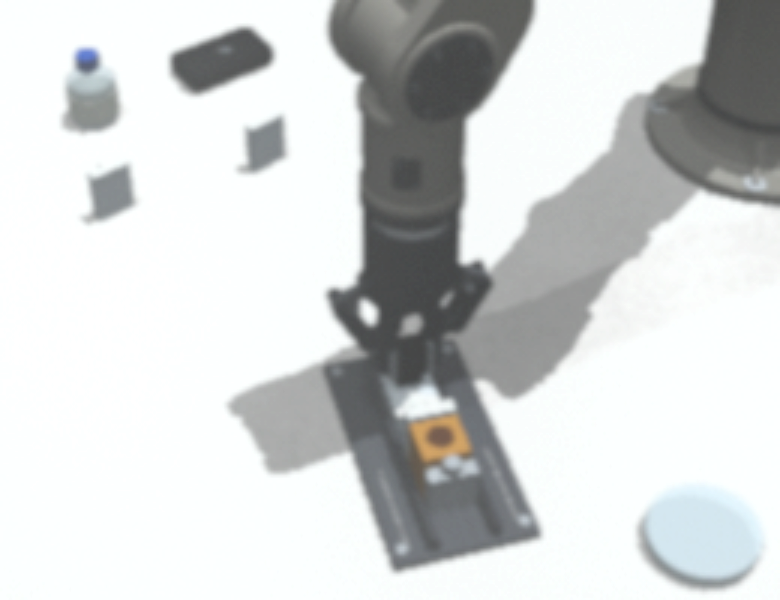

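```bash
python3 -c "
from bench import r
print(r.hand_in())"
```

```text
the job is handed in; nothing more can be done
None
```

The job is handed in at about 20 s on the clock, with the arm still holding the handle pushed in. No verdict was reported.

**What I did:**
- I stood the specimen in the channel and pushed it against the stop until I felt contact, then released it. The wrist camera put the stop at about y = 48.5 mm, which leaves a gap of about 9.5 mm with one plate in and no room for two.
- I stood one spacer plate flat against the specimen and let go.
- I pinched the handle across its width and pushed it in about 18 mm.

**Last checks:**
- **Contact:** the push force was about 1.9 N at 8 mm of travel and 5.9 N at 12.7 mm. That fits the pad meeting the plate at about 10 mm.
- **Clamping:** the final push was about 9–10 N. Travel and force put the plunger about 7–8 mm back, inside the good range. It was not read directly.
- **Pack:** the last pictures show stop, specimen, plate and pad lined up in the channel. A visible slice of spring remains, so the plunger has not bottomed out.
- **Other things:** the two spare plates were still standing, and the bottle, mouse and dish looked unmoved. I judged these by eye and did not re-measure them.

**Small disagreements:**
- The specimen measured about 1 mm off the channel centre line.
- After I released it, the specimen was about 1 mm away from the stop. Pushing the plate in, and then the clamp, closed that gap.
- The last 3 mm push gave only about 1 mm of movement because the arm gives a little under load.

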